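# Switch on the pie-crust press at its guarded switch

## Task

Switch on the pie-crust press: on the white switch box whose guard flap has the bar handle, lift the hinged guard until it stands about upright, flip the toggle beneath it all the way over to the hinge side, then lower the guard fully shut again and let go. Leave the guard of the other switch box, the one with the round knob, shut.

Things in the scene. Friction and masses are not known exactly. Their poses are not given: they have to be found in the camera images.
- switch_box: The box to use: white, fixed to the table, 130 (x) x 110 (y) x 100 mm high; its flap has a bar handle. Origin: centre of underside; x points from open front to hinge side, z up; yaw within 0.3. Inside: deck 45 mm up, side walls 94 mm apart, open front. In its frame (mm) the guard's hinge line is along y at x 60, z 100; the toggle's pivot line along y at x -20, z 45.
- guard (a joint): Angle of switch_box's guard, rad: 0 shut (level), 1.7 open (stop, past upright); starts under 0.05. Aluminium flap 125 mm from hinge to front edge, 110 wide, 4 thick, 20 mm lip down at the front. Stiff hinge: stays at any angle; 2 to 4 N at the bar moves it. Open, it stands 125 mm above the hinge line at the box's rear: a wide hand working at the toggle turns its narrow side to it.
- guard_bar (a point): Centre of the guard's handle: a round black bar 10 mm thick, 72 mm long, parallel to the hinge (y), free all round between two slanted arms at its ends. Guard shut: 155 mm in front of the hinge line and 34 mm above it (in switch_box's frame x -95, y 0, z 134 mm). Swings with the guard about the hinge line: at 1.6 rad it is 154 mm above and 38 mm behind that line.
- toggle (a joint): Angle of the black toggle lever under the guard, rad: 0 off (leans 0.5 to the open front), 1.0 on (leans 0.5 to the hinge side), hard stops; starts under 0.1. 10 mm thick, 45 mm from pivot to centre of its cross-piece (14 mm thick, 24 wide along y), which is at x -42, y 0, z 84 mm in switch_box's frame when off, x 2 when on. Stays where left; 1.5 to 3 N pushes it.
- other_guard (a joint): Angle of the guard of the other switch box, rad: 0 shut; to stay shut. A like white box, some 240 to 420 mm to one side (left or right varies), whose flap has a round black knob, 34 mm wide, in place of the bar.
Things that resemble listed ones, but are neither listed nor needed, are in the scene too. Leave any green or pink look-alike of the switch_box alone.

How it is judged:
By the outcome, as a careful person would: the job done as asked, in the order asked, and still so for the second after the job is handed in, with the robot touching nothing.
It also fails if it takes over 70 s, if anything falls off the work surface, if the arm or the gripper's body presses on something with over 40 N, if the wrist force passes 120 N, or if a joint passes its speed limit or range.

## Robot

A 6-joint arm with a two-finger parallel gripper is mounted at the origin on the work surface. World frame = base frame: x ahead of the robot, y to its left, z up, the work surface at z = 0. Lengths are in m, angles in rad, forces in N, time in s.
With the tool pointing down it reaches from about 0.35 to 0.975 m from the base axis. Payload 4.9 kg.
Tool frame: the origin (TCP) lies at the very end of the fingers, on their centre line; the grasp point (between the pads) lies manip.grip_point_offset behind it (manip.grip_point_offset is the distance from the TCP to the grasp point, in m); z points along the fingers, y is the line along which they close (so a half turn about z gives the same grasp; the last joint's range is limited). The gripper opens to 85 mm and grips with 20 to 120 N. Pads are 22 mm wide; open, the fingers measure 114 mm over their backs; the gripper's body (76 mm by 85 mm) begins 54 mm behind the grasp point. The pads swing forward as they close: fully open they stand 13 mm farther back than shut.
Start: joints at [-1.296, 0.053, 1.613, -0, 1.476, -0.119], TCP at [0.24, -0.577, 0.231] pointing down, gripper open.
Joint ranges: [-3.01, 3.01], [-1.01, 2.22], [0.06, 2.58], [-1.02, 4.17], [0.09, 2.62], [-3.14, 3.14]. Speed limits (rad/s): [2.57, 2.57, 3.14, 3.14, 3.14, 3.14].

## Interface

Orientations are given as a unit quaternion [w, x, y, z].
In Python, from plant import manip gives the robot as it stands.
- The arm moves only by the shell command python3 -m crank 'ROWS' [OPENING]. ROWS is JSON, a list of rows, each an object of numbers: "x", "y", "z": the shift along the tool's x, y, z in cm; "turn": the turn about the tool's z in rad. In form: [{"x": .., "y": .., "z": .., "turn": ..}, ...]. A call has 1 to 5 rows; each row shifts and turns the commanded pose from where the row before left it, along the tool's axes as they then stand; what a row does not reach is not made up. A row lasts 1/10 s, in which the tool goes at most 50 mm and 8.59 degrees, less where a joint would pass 70% of its speed; a pose out of reach is approached as far as the arm can. A call with a gripper value outside its range is refused whole. OPENING is the opening in per cent of the stroke, from 0 (shut) to 100 (fully open), set as the call begins (- or left out, the last holds). The fingers move at their own pace and stop on an object; the grip force is fixed at half the most. Time passes only in rows, so rows that do not move let the fingers close. It gives the time, the measured TCP pose, the force, the opening and the grip force at its end, in the units of the state.
- manip.state(): the state, without advancing time (a new reading comes with each control period).
- manip.grab_frame(name): name is "side" or "top" or "wrist"; returns (picture, depth): 420x560x3 uint8, red, green, blue; 420x560 float32, m along the optical axis (not along the pixel's ray), 0 where there is no reading.
- manip.camera_model(name): a dict with "mtx" (3x3 intrinsics, pixels), "world_to_cam" (4x4, takes a point from world to camera coordinates). Camera axes: x right, y down, z forward; pixel columns grow to the right and rows downward; lengths in m; the calibration is good to about 2 mm. A picture is of the moment at which its call begins: read the wrist's pose just before it. camera_model takes no time and is no camera call; for the wrist camera it gives the pose at the moment of the call.
- manip.job_done(): hands the job in; it is judged then, once.
The state is a dict: "time": time; "joint_pos": joint angles; "joint_vel": joint speeds; "joint_efforts": joint torques, N m; "tool_pos": TCP position; "tool_rot": TCP orientation; "contact_force": force on the tool from outside, world axes, zero at the start; "ft_torque": the same for the moment, N m; "gripper_width": opening from 0.0 (shut) to 1.0 (fully open); "grasp_force": force on a finger pad.
Only numpy, scipy, OpenCV 4.12 (cv2) and the standard library are available. Lean on these libraries where they do the work, as an engineer would, in place of code of your own. Each camera call takes 0.05 s, during which the arm holds its last target. There are 200 camera calls.

## Working session

There is one attempt and no reset: what is moved stays moved. The work goes in short steps, Python scripts to look and compute and a shell command to move; the robot and the scene stay as the last step left them, time stands still between calls to the robot, and variables do not carry over. Pictures are saved under pics/ and viewed, at most 10 in all, crops included, and the job is handed in when it is done.

```bash
mkdir -p pics; ls; python3 - <<'E'
from plant import manip
import cv2,numpy as np
print(manip.state(), manip.grip_point_offset)
ims=[]
for n in("side","top"):
    p,d=manip.grab_frame(n); c=manip.camera_model(n)
    np.savez(f"{n}0.npz",p=p,d=d,K=c["mtx"],T=c["world_to_cam"])
    cv2.imwrite(f"pics/{n}0.png",p[:,:,::-1]); print(n,c, (d>0).mean())
E
```

```text
pics
{'time': 0.0, 'joint_pos': array([-1.29602877e+00,  5.33543595e-02,  1.61427192e+00,  6.23081764e-06,
        1.47604209e+00, -1.19016198e-01]), 'joint_vel': array([-0.00019818,  0.00094371,  0.00069786, -0.00013466,  0.00127548,
        0.00015909]), 'joint_efforts': array([ 1.62803288e-03, -3.93684518e+01, -3.70173132e+01, -7.60825259e-06,
        7.10872919e-03, -9.52325706e-06]), 'tool_pos': array([ 0.23962519, -0.57656216,  0.23007778]), 'tool_rot': array([-1.03495453e-03,  9.80678861e-01,  1.95621813e-01, -7.76505626e-05]), 'contact_force': array([ 0.14873651,  0.06116815, -0.1726945 ]), 'ft_torque': array([ 0.02904295, -0.02248216,  0.01294738]), 'grasp_force': 0.0, 'gripper_width': 1.000124862895393} 0.0187
side {'mtx': array([[445.4324335 ,   0.        , 280.36530376],
       [  0.        , 445.4324335 , 217.44356604],
       [  0.        ,   0.        ,   1.        ]]), 'world_to_cam': array([[-0.94336178, -0.33161544, -0.00998748,  0.43916383],
       [-0.21978763,  0.64722374, -0.72992796,  0.18256809],
       [ 0.24851952, -0.68639101, -0.68345111,  0.72688859],
       [ 0.        ,  0.        ,  0.        ,  1.        ]])} 0.996016156462585
top {'mtx': array([[447.51184141,   0.        , 279.91769988],
       [  0.        , 447.51184141, 209.73783454],
       [  0.        ,   0.        ,   1.        ]]), 'world_to_cam': array([[-0.02773717, -0.99879239, -0.04055131,  0.02157364],
       [-0.9849038 ,  0.03424063, -0.16968228,  0.47364365],
       [ 0.17086588,  0.03523263, -0.98466416,  0.91766862],
       [ 0.        ,  0.        ,  0.        ,  1.        ]])} 0.9961607142857143
```

View pics/side0.png

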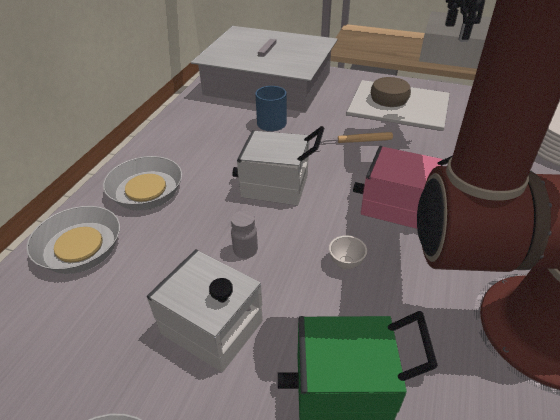

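View pics/top0.png

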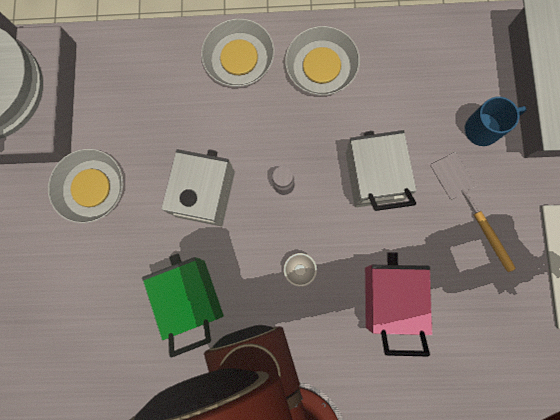

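The side view shows the white bar-handled box at about (275,165), its bar at (312,142), and the knob box at (207,300). In the top view the bar box's lid spans (350–415, 130–208) with the bar at (392,203). The knob box is at (197,187), and the green and pink look-alikes are nearer the robot.

```bash
cat > h.py <<'E'
import numpy as np
def cloud(p,d,K,T):
    v,u=np.mgrid[:d.shape[0],:d.shape[1]]
    r=np.stack([(u-K[0,2])/K[0,0],(v-K[1,2])/K[1,1],np.ones_like(d)],-1)*d[...,None]
    return (r-T[:3,3])@T[:3,:3]   # world
E
python3 - <<'E'
from h import *; import cv2
for n,roi in (("top",(330,120,430,220)),("side",(225,115,335,205))):
    f=np.load(n+"0.npz"); W=cloud(f["p"],f["d"],f["K"],f["T"])
    x0,y0,x1,y1=roi; w=W[y0:y1,x0:x1].reshape(-1,3); c=f["p"][y0:y1,x0:x1].reshape(-1,3).astype(int)
    lid=(c.min(1)>110)&(abs(w[:,2]-.104)<.013)
    L=w[lid]; r=cv2.minAreaRect(L[:,:2].astype(np.float32)); print(n,lid.sum(),"lid",r, cv2.boxPoints(r).round(4).tolist())
    A=np.c_[L[:,:2],np.ones(len(L))]; print("plane",np.linalg.lstsq(A,L[:,2],rcond=None)[0])
    b=(c.max(1)<60)&(w[:,2]>.115)&(w[:,2]<.16); B=w[b]
    print("bar/arms",b.sum(),B.mean(0),np.percentile(B[:,2],[5,50,95]))
    top=B[B[:,2]>.129]; r=cv2.minAreaRect(top[:,:2].astype(np.float32)); print(len(top),r,top.mean(0),np.cov(top[:,:2].T))
E
```

```text
top 3159 lid ((0.5473045706748962, -0.20425695180892944), (0.12265925854444504, 0.10997821390628815), 6.052084922790527) [[0.4805000126361847, -0.15600000321865082], [0.4921000003814697, -0.2653999924659729], [0.6140999794006348, -0.2524999976158142], [0.6025000214576721, -0.14309999346733093]]
plane [-0.04141139 -0.00242373  0.12855094]
bar/arms 292 [ 0.4640704  -0.2127443   0.13839652] [0.11832356 0.14282202 0.14674236]
233 ((0.46353691816329956, -0.21258419752120972), (0.023383619263768196, 0.07955221086740494), 8.749032974243164) [ 0.45968003 -0.21384265  0.14257146] [[ 3.75538354e-05 -7.91098579e-05]
 [-7.91098579e-05  6.90807953e-04]]
side 1744 lid ((0.5481933355331421, -0.2055255025625229), (0.1234445571899414, 0.1143345832824707), 5.560378551483154) [[0.4812000095844269, -0.15459999442100525], [0.49230000376701355, -0.26840001344680786], [0.6151999831199646, -0.2563999891281128], [0.6040999889373779, -0.14259999990463257]]
plane [-0.03828394 -0.0123545   0.12462483]
bar/arms 230 [ 0.46585128 -0.20640004  0.13503648] [0.11803713 0.13793176 0.14569984]
158 ((0.4644738733768463, -0.2130301296710968), (0.021267998963594437, 0.08231287449598312), 6.601010322570801) [ 0.460525   -0.20680025  0.14086876] [[ 4.02625855e-05 -8.93356496e-05]
 [-8.93356496e-05  7.79100835e-04]]
```

```bash
cat >> h.py <<'E'
import sys
YAW=.103; O=np.array([.5503,-.2045])
ex=np.array([np.cos(YAW),np.sin(YAW)]); ey=np.array([-ex[1],ex[0]])
def tool(s):  # yaw of tool x axis
    q=s["tool_rot"]; return 2*np.arctan2(q[2],q[1])
def togo(s,bx,by,z):  # goal in box frame (mm) -> tool shift cm
    y=tool(s); g=O+ex*bx/1e3+ey*by/1e3; d=g-s["tool_pos"][:2]
    return np.round(100*np.array([d@[np.cos(y),np.sin(y)],d@[np.sin(y),-np.cos(y)],s["tool_pos"][2]-z/1e3]),2)
def boxpos(s):
    d=s["tool_pos"][:2]-O; return np.round([d@ex*1e3,d@ey*1e3,s["tool_pos"][2]*1e3],1)
E
cat > st.py <<'E'
from plant import manip; from h import *
s=manip.state(); print("t",s["time"],"box",boxpos(s),"yawrel",round(tool(s)-YAW,3),"F",s["contact_force"].round(1),"w",round(s["gripper_width"],3),"g",s["grasp_force"])
if len(sys.argv)>3: print("togo cm",togo(s,*map(float,sys.argv[1:4])))
E
python3 -m crank '[{"x":3.4,"y":-2.5},{"x":3.4,"y":-2.5},{"x":3.4,"y":-2.5},{"x":3.4,"y":-2.5},{"x":3.4,"y":-2.5}]' 45
python3 -m crank '[{"x":3.4,"y":-2.5},{"x":3.4,"y":-2.5},{"x":3.4,"y":-2.5},{"x":3.4,"y":-2.5},{"x":3.4,"y":-2.5}]'
python3 -m crank '[{"turn":-0.14},{"turn":-0.14},{"turn":-0.14},{"turn":-0.14},{"turn":-0.14}]'
python3 -m crank '[{"turn":-0.14},{"turn":-0.14},{"turn":-0.14},{"turn":-0.16},{}]'
python3 st.py -93.5 0 121
```

```text
t 0.1 box [-347.2 -338.2  230.2] yawrel 0.291 F [0.  0.6 0.1] w 1.0 g 0.0
togo cm [ 34.01 -25.12  10.92]schema error: expected keys x, y, z, turn
schema error: expected keys x, y, z, turn
schema error: expected keys x, y, z, turn
schema error: expected keys x, y, z, turn
```

```bash

python3 -m crank '[{"x":3.4,"y":-2.5,"z":0,"turn":0},{"x":3.4,"y":-2.5,"z":0,"turn":0},{"x":3.4,"y":-2.5,"z":0,"turn":0},{"x":3.4,"y":-2.5,"z":0,"turn":0},{"x":3.4,"y":-2.5,"z":0,"turn":0}]' 45
python3 -m crank '[{"x":3.4,"y":-2.5,"z":0,"turn":0},{"x":3.4,"y":-2.5,"z":0,"turn":0},{"x":3.4,"y":-2.5,"z":0,"turn":0},{"x":3.4,"y":-2.5,"z":0,"turn":0},{"x":3.4,"y":-2.5,"z":0,"turn":0}]'
python3 -m crank '[{"x":0,"y":0,"z":0,"turn":-0.14},{"x":0,"y":0,"z":0,"turn":-0.14},{"x":0,"y":0,"z":0,"turn":-0.14},{"x":0,"y":0,"z":0,"turn":-0.14},{"x":0,"y":0,"z":0,"turn":-0.14}]'
python3 -m crank '[{"x":0,"y":0,"z":0,"turn":-0.14},{"x":0,"y":0,"z":0,"turn":-0.14},{"x":0,"y":0,"z":0,"turn":-0.14},{"x":0,"y":0,"z":0,"turn":-0.149},{"x":0,"y":0,"z":0,"turn":-0.149}]'
python3 st.py -93.5 0 121
```

```text
time: 0.6
tool_pos: [0.3492, -0.3948, 0.2307]
tool_rot: [-0.0, 0.981, 0.195, -0.0]
contact_force: [0.2, 0.2, 0.6]
gripper_width: 0.451
grasp_force: 0.0
time: 1.1
tool_pos: [0.4582, -0.214, 0.2309]
tool_rot: [-0.0, 0.981, 0.196, -0.0]
contact_force: [0.7, -0.8, 0.1]
gripper_width: 0.45
grasp_force: 0.0
time: 1.6
tool_pos: [0.4576, -0.2155, 0.2307]
tool_rot: [-0.0, 0.853, 0.523, -0.0]
contact_force: [-1.0, 0.6, 0.3]
gripper_width: 0.451
grasp_force: 0.0
time: 2.1
tool_pos: [0.4576, -0.2156, 0.2307]
tool_rot: [-0.001, 0.615, 0.789, -0.0]
contact_force: [0.3, 0.2, 1.3]
gripper_width: 0.451
grasp_force: 0.0
t 2.1 box [-93.4  -1.5 230.7] yawrel 1.715 F [0.3 0.2 1.3] w 0.451 g 0.0
togo cm [1.500e-01 1.000e-02 1.097e+01]
```

```bash

python3 -m crank '[{"x":0.1,"y":0,"z":0,"turn":0.144},{"x":0,"y":0,"z":3,"turn":0},{"x":0,"y":0,"z":3,"turn":0},{"x":0,"y":0,"z":3,"turn":0},{"x":0,"y":0,"z":2,"turn":0}]'
python3 st.py -93.5 0 121
python3 -m crank '[{"x":0,"y":0,"z":0,"turn":0},{"x":0,"y":0,"z":0,"turn":0},{"x":0,"y":0,"z":0,"turn":0},{"x":0,"y":0,"z":0,"turn":0},{"x":0,"y":0,"z":0,"turn":0}]' 0
python3 st.py -93.5 0 121
python3 - <<'E'
from plant import manip
import cv2,numpy as np
a=[cv2.resize(manip.grab_frame(n)[0][y:y+150,x:x+200,::-1],(400,300)) for n,x,y in(("side",190,60),("top",290,90))]
cv2.imwrite("pics/g1.png",np.hstack(a))
E
```

```text
time: 2.6
tool_pos: [0.4562, -0.2139, 0.1183]
tool_rot: [-0.002, 0.672, 0.741, -0.0]
contact_force: [-0.6, -0.4, -0.8]
gripper_width: 0.447
grasp_force: 0.0
t 2.6 box [-94.5   0.3 118.3] yawrel 1.565 F [-0.6 -0.4 -0.8] w 0.447 g 0.0
togo cm [-0.03  0.1  -0.27]
time: 3.1
tool_pos: [0.4577, -0.2148, 0.1221]
tool_rot: [0.0, 0.672, 0.741, 0.0]
contact_force: [-1.7, 2.7, -0.6]
gripper_width: 0.093
grasp_force: 58.6
t 3.1 box [-93.2  -0.7 122.1] yawrel 1.565 F [-1.7  2.7 -0.6] w 0.093 g 58.57924997806549
togo cm [ 0.07 -0.03  0.11]
```

View pics/g1.png

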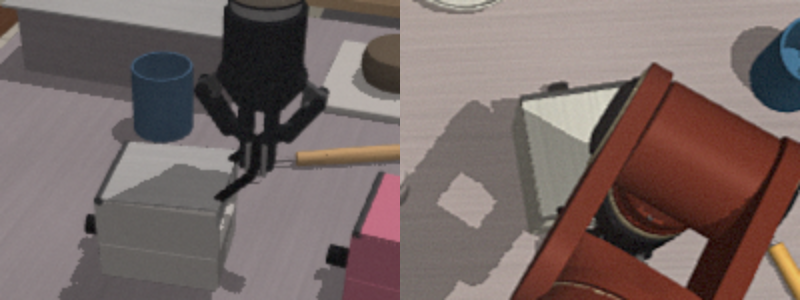

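```bash
python3 -c "
import numpy as np
f=np.linspace(.264,1.816,17)
for a,b in zip(f,f[1:]): print('y',round(15.87*(np.cos(a)-np.cos(b)),2),'z',round(-15.87*(np.sin(b)-np.sin(a)),2))"
```

```text
y 0.47 z -1.46
y 0.61 z -1.41
y 0.75 z -1.35
y 0.87 z -1.27
y 0.99 z -1.18
y 1.1 z -1.07
y 1.2 z -0.96
y 1.29 z -0.84
y 1.36 z -0.71
y 1.43 z -0.58
y 1.48 z -0.44
y 1.51 z -0.29
y 1.53 z -0.14
y 1.54 z 0.0
y 1.53 z 0.15
y 1.51 z 0.3
```

```bash

python3 -m crank '[{"x":0,"y":0.47,"z":-1.46,"turn":0},{"x":0,"y":0.61,"z":-1.41,"turn":0},{"x":0,"y":0.75,"z":-1.35,"turn":0},{"x":0,"y":0.87,"z":-1.27,"turn":0},{"x":0,"y":0,"z":0,"turn":0}]'
python3 st.py
```

```text
time: 3.7
tool_pos: [0.4857, -0.2118, 0.18]
tool_rot: [0.0, 0.672, 0.741, 0.0]
contact_force: [-7.8, 4.0, 3.3]
gripper_width: 0.095
grasp_force: 59.2
t 3.7 box [-65.   -0.6 180. ] yawrel 1.566 F [-7.8  4.   3.3] w 0.095 g 59.17594313621521
```

```bash

python3 -m crank '[{"x":0,"y":0.99,"z":-1.18,"turn":0},{"x":0,"y":1.1,"z":-1.07,"turn":0},{"x":0,"y":1.2,"z":-0.96,"turn":0},{"x":0,"y":1.29,"z":-0.84,"turn":0},{"x":0,"y":0,"z":0,"turn":0}]'
python3 st.py
python3 -m crank '[{"x":0,"y":1.36,"z":-0.71,"turn":0},{"x":0,"y":1.43,"z":-0.58,"turn":0},{"x":0,"y":1.48,"z":-0.44,"turn":0},{"x":0,"y":1.51,"z":-0.29,"turn":0},{"x":0,"y":0,"z":0,"turn":0}]'
python3 st.py
```

```text
time: 4.2
tool_pos: [0.5319, -0.2069, 0.2218]
tool_rot: [0.001, 0.672, 0.741, 0.001]
contact_force: [-7.5, 6.5, 8.1]
gripper_width: 0.091
grasp_force: 60.4
t 4.2 box [-18.6  -0.5 221.8] yawrel 1.566 F [-7.5  6.5  8.1] w 0.091 g 60.4339599609375
time: 4.7
tool_pos: [0.5914, -0.2007, 0.2427]
tool_rot: [0.003, 0.671, 0.741, 0.003]
contact_force: [-0.9, 5.9, 7.8]
gripper_width: 0.09
grasp_force: 61.6
t 4.7 box [ 41.3  -0.5 242.7] yawrel 1.567 F [-0.9  5.9  7.8] w 0.09 g 61.64715886116028
```

```bash

python3 -m crank '[{"x":0,"y":1.53,"z":0.0,"turn":0},{"x":0,"y":1.5,"z":0.1,"turn":0},{"x":0,"y":1.5,"z":0.25,"turn":0},{"x":0,"y":1.2,"z":0.3,"turn":0},{"x":0,"y":0,"z":0,"turn":0}]'
python3 st.py
python3 - <<'E'
from plant import manip
import cv2,numpy as np
a=[cv2.resize(manip.grab_frame(n)[0][y:y+150,x:x+200,::-1],(400,300)) for n,x,y in(("side",190,60),("top",290,90))]
cv2.imwrite("pics/g2.png",np.hstack(a))
E
```

```text
time: 5.2
tool_pos: [0.6498, -0.1944, 0.237]
tool_rot: [0.004, 0.671, 0.741, 0.005]
contact_force: [2.8, 8.9, 7.2]
gripper_width: 0.088
grasp_force: 64.2
t 5.2 box [ 1.00e+02 -2.00e-01  2.37e+02] yawrel 1.567 F [2.8 8.9 7.2] w 0.088 g 64.21700477600098
```

View pics/g2.png

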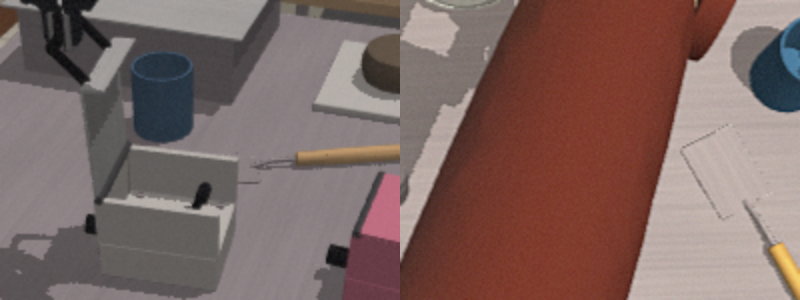

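```bash

python3 -m crank '[{"x":0,"y":0,"z":0,"turn":0},{"x":0,"y":0,"z":0,"turn":0},{"x":0,"y":0,"z":-1,"turn":0},{"x":0,"y":0,"z":-2,"turn":0},{"x":0,"y":0,"z":-4,"turn":0}]' 45
python3 st.py
python3 -m crank '[{"x":0,"y":-3,"z":0,"turn":0},{"x":0,"y":-4,"z":0,"turn":0},{"x":0,"y":-4,"z":0,"turn":0},{"x":0,"y":-4,"z":0,"turn":0},{"x":0,"y":-4,"z":0,"turn":0}]' 0
python3 -m crank '[{"x":0,"y":0,"z":0,"turn":0.14},{"x":0,"y":0,"z":0,"turn":0.14},{"x":0,"y":0,"z":0,"turn":0.14},{"x":0,"y":0,"z":0,"turn":0.14},{"x":0,"y":0,"z":0,"turn":0.14}]'
python3 -m crank '[{"x":0,"y":0,"z":0,"turn":0.145},{"x":0,"y":0,"z":0,"turn":0.145},{"x":0,"y":0,"z":0,"turn":0.145},{"x":0,"y":0,"z":0,"turn":0.145},{"x":0,"y":0,"z":0,"turn":0.145}]'
python3 -m crank '[{"x":0,"y":0,"z":0,"turn":0.142},{"x":0,"y":0,"z":0,"turn":0},{"x":0,"y":0,"z":0,"turn":0}]'
python3 st.py -80 0 77
```

```text
time: 5.8
tool_pos: [0.6431, -0.1964, 0.2973]
tool_rot: [-0.003, 0.672, 0.74, -0.001]
contact_force: [0.7, -1.0, 0.1]
gripper_width: 0.451
grasp_force: 0.0
t 5.8 box [ 93.1  -1.4 297.3] yawrel 1.564 F [ 0.7 -1.   0.1] w 0.451 g 0.0
time: 6.3
tool_pos: [0.4541, -0.2154, 0.3012]
tool_rot: [0.001, 0.672, 0.74, -0.0]
contact_force: [-0.5, -0.9, 0.4]
gripper_width: 0.001
grasp_force: 0.0
time: 6.8
tool_pos: [0.4555, -0.2154, 0.3014]
tool_rot: [0.001, 0.887, 0.462, 0.0]
contact_force: [0.2, 0.3, 0.2]
gripper_width: -0.0
grasp_force: 0.0
time: 7.3
tool_pos: [0.4555, -0.2154, 0.3014]
tool_rot: [0.0, 0.993, 0.118, 0.0]
contact_force: [-0.0, 0.5, -0.8]
gripper_width: 0.003
grasp_force: 0.0
time: 7.6
tool_pos: [0.4555, -0.2153, 0.301]
tool_rot: [0.0, 0.999, 0.052, 0.0]
contact_force: [-0.4, 0.0, 0.1]
gripper_width: -0.002
grasp_force: 0.0
t 7.6 box [-95.4  -1.  301. ] yawrel 0.0 F [-0.4  0.   0.1] w -0.002 g 0.0
togo cm [ 1.54 -0.1  22.4 ]
```

```bash
cat > bar.py <<'E'
from plant import manip; from h import *; import cv2
def meas(n,zmin,xlo,xhi):
    p,d=manip.grab_frame(n); c=manip.camera_model(n); W=cloud(p,d,c["mtx"],c["world_to_cam"])
    q=W[...,:2]-O; bx=q@ex*1e3; by=q@ey*1e3; bz=W[...,2]*1e3
    near=(abs(by)<60)&(bx>xlo)&(bx<xhi)&(d>0)&(bz>zmin)&(bz<290)
    bar=near&(p.max(2)<70); lid=near&(p.min(2)>90)
    for k,m in(("dark",bar),("white",lid)):
        if m.sum()>5: print(n,k,m.sum(),*[np.percentile(a[m],[3,50,97]).round(1) for a in(bx,by,bz)])
    return p
if __name__=="__main__":
    for n in("side","top"): meas(n,200,10,150)
E
python3 bar.py
```

```text
side dark 351 [ 69.1  91.  102.4] [-36.2  10.2  40.7] [225.8 246.4 258.8]
side white 339 [46.  57.  68.8] [-52.4   3.1  52.7] [223.  224.8 226.3]
top dark 441 [ 67.4  94.8 101.7] [-37.8   0.3  39.9] [227.4 253.9 259.7]
top white 842 [45.3 57.  82.1] [-50.    2.4  53.5] [222.3 225.  238.9]
```

```bash

python3 -m crank '[{"x":0.2,"y":0,"z":4.5,"turn":0},{"x":0.2,"y":0,"z":4.5,"turn":0},{"x":0.2,"y":-0.1,"z":4.5,"turn":0},{"x":0,"y":0,"z":4.5,"turn":0},{"x":0,"y":0,"z":4.4,"turn":0}]'
python3 -m crank '[{"x":0,"y":0,"z":0,"turn":0},{"x":1,"y":0,"z":0,"turn":0},{"x":1,"y":0,"z":0,"turn":0},{"x":1,"y":0,"z":0,"turn":0},{"x":0,"y":0,"z":0,"turn":0}]'
python3 st.py -16 0 77
```

```text
time: 8.2
tool_pos: [0.4613, -0.2134, 0.0749]
tool_rot: [0.0, 0.999, 0.051, 0.0]
contact_force: [0.5, 0.0, -0.6]
gripper_width: 0.001
grasp_force: 0.0
time: 8.7
tool_pos: [0.4942, -0.2113, 0.0793]
tool_rot: [0.001, 0.999, 0.051, 0.002]
contact_force: [-0.1, -0.1, 0.5]
gripper_width: -0.003
grasp_force: 0.0
t 8.7 box [-56.5  -1.   79.3] yawrel -0.001 F [-0.1 -0.1  0.5] w -0.003 g 0.0
togo cm [ 4.05 -0.1   0.23]
```

```bash

python3 -m crank '[{"x":0.8,"y":0,"z":0.1,"turn":0},{"x":0.8,"y":0,"z":0.1,"turn":0},{"x":0.8,"y":0,"z":0,"turn":0},{"x":0.8,"y":0,"z":0,"turn":0},{"x":0,"y":0,"z":0,"turn":0}]'
python3 st.py
python3 -m crank '[{"x":0.4,"y":0,"z":0,"turn":0},{"x":0.3,"y":0,"z":0,"turn":0},{"x":0,"y":0,"z":0,"turn":0}]'
python3 st.py
```

```text
time: 9.2
tool_pos: [0.524, -0.207, 0.0742]
tool_rot: [-0.0, 0.999, 0.051, 0.0]
contact_force: [-0.8, 0.0, 0.0]
gripper_width: 0.002
grasp_force: 0.0
t 9.2 box [-26.4   0.2  74.2] yawrel -0.002 F [-0.8  0.   0. ] w 0.002 g 6.039898607923533e-05
time: 9.5
tool_pos: [0.5301, -0.2064, 0.0742]
tool_rot: [-0.0, 0.999, 0.05, -0.0]
contact_force: [-0.8, 0.8, -0.8]
gripper_width: -0.0
grasp_force: 0.4
t 9.5 box [-20.2   0.2  74.2] yawrel -0.002 F [-0.8  0.8 -0.8] w -0.0 g 0.3990367683582008
```

```bash

python3 -m crank '[{"x":0.3,"y":0,"z":0,"turn":0},{"x":0.2,"y":0,"z":0,"turn":0},{"x":0,"y":0,"z":0,"turn":0}]'
python3 st.py
python3 -m crank '[{"x":0.2,"y":0,"z":0,"turn":0},{"x":0.2,"y":0,"z":0,"turn":0},{"x":0,"y":0,"z":0,"turn":0}]'
python3 st.py; python3 - <<'E'
from plant import manip
import cv2
cv2.imwrite("pics/t1.png",cv2.resize(manip.grab_frame("side")[0][90:210,220:360,::-1],(700,600),interpolation=cv2.INTER_CUBIC))
E
```

```text
time: 9.8
tool_pos: [0.5324, -0.2061, 0.0738]
tool_rot: [-0.0, 0.999, 0.051, -0.004]
contact_force: [-9.6, -0.7, 4.0]
gripper_width: 0.001
grasp_force: 5.6
t 9.8 box [-17.9   0.2  73.8] yawrel -0.002 F [-9.6 -0.7  4. ] w 0.001 g 5.629837699234486
time: 10.1
tool_pos: [0.533, -0.2061, 0.0735]
tool_rot: [-0.001, 0.999, 0.051, -0.008]
contact_force: [-23.7, -1.4, 11.2]
gripper_width: 0.001
grasp_force: 12.8
t 10.1 box [-17.4   0.2  73.5] yawrel -0.001 F [-23.7  -1.4  11.2] w 0.001 g 12.821120470762253
```

View pics/t1.png

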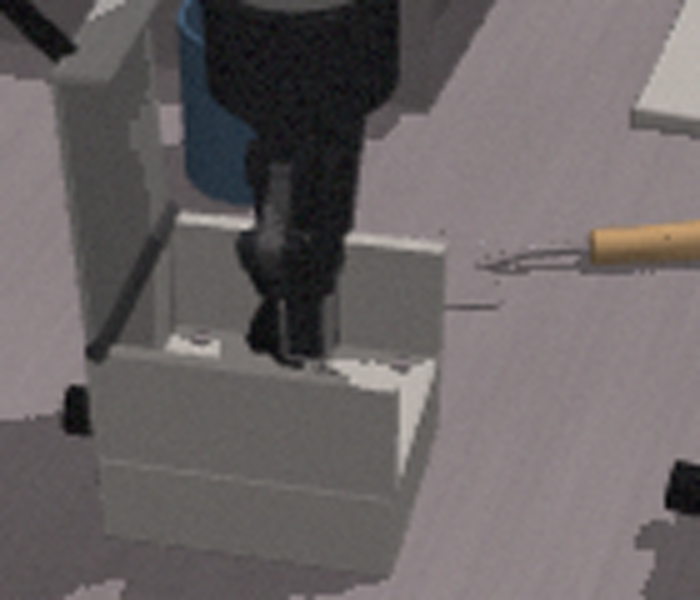

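The picture shows the closed fingers at (305,300) with the toggle leaning to the hinge side. The contact force rising to 24 N shows the toggle is at its hard stop. Next I retract, rise, turn back and measure.

```bash

python3 -m crank '[{"x":-1.2,"y":0,"z":0,"turn":0},{"x":-2,"y":0,"z":0,"turn":0},{"x":-2,"y":0,"z":0,"turn":0},{"x":-2.5,"y":0,"z":0,"turn":0},{"x":0,"y":0,"z":0,"turn":0}]'
python3 -m crank '[{"x":0,"y":0,"z":-4.5,"turn":0},{"x":0,"y":0,"z":-4.5,"turn":0},{"x":0,"y":0,"z":-4.5,"turn":0},{"x":0,"y":0,"z":-4.5,"turn":0},{"x":0,"y":0,"z":-4.8,"turn":0}]' 45
python3 -m crank '[{"x":0,"y":0,"z":0,"turn":-0.14},{"x":0,"y":0,"z":0,"turn":-0.14},{"x":0,"y":0,"z":0,"turn":-0.14},{"x":0,"y":0,"z":0,"turn":-0.14},{"x":0,"y":0,"z":0,"turn":-0.14}]'
python3 -m crank '[{"x":0,"y":0,"z":0,"turn":-0.145},{"x":0,"y":0,"z":0,"turn":-0.145},{"x":0,"y":0,"z":0,"turn":-0.145},{"x":0,"y":0,"z":0,"turn":-0.145},{"x":0,"y":0,"z":0,"turn":-0.145}]'
python3 -m crank '[{"x":0,"y":0,"z":0,"turn":-0.142},{"x":0,"y":0,"z":0,"turn":0},{"x":0,"y":0,"z":0,"turn":0}]'
python3 st.py 96.5 0 300
python3 bar.py; python3 - <<'E'
import bar
bar.meas("side",65,-60,40)
E
```

```text
time: 10.65
tool_pos: [0.4609, -0.2133, 0.0742]
tool_rot: [-0.0, 0.999, 0.05, 0.0]
contact_force: [1.2, -0.2, -0.7]
gripper_width: 0.003
grasp_force: 0.0
time: 11.15
tool_pos: [0.463, -0.2131, 0.3046]
tool_rot: [0.0, 0.999, 0.051, 0.001]
contact_force: [0.7, -0.3, 0.4]
gripper_width: 0.451
grasp_force: 0.0
time: 11.65
tool_pos: [0.4634, -0.2134, 0.3031]
tool_rot: [0.001, 0.92, 0.393, 0.001]
contact_force: [-0.6, -0.5, -0.0]
gripper_width: 0.453
grasp_force: 0.0
time: 12.15
tool_pos: [0.4634, -0.2133, 0.303]
tool_rot: [0.001, 0.721, 0.693, 0.001]
contact_force: [-0.1, 0.3, -0.6]
gripper_width: 0.452
grasp_force: 0.0
time: 12.45
tool_pos: [0.463, -0.2133, 0.3028]
tool_rot: [0.001, 0.673, 0.74, 0.0]
contact_force: [0.3, -0.1, -0.4]
gripper_width: 0.449
grasp_force: 0.0
t 12.45 box [-8.780e+01  2.000e-01  3.028e+02] yawrel 1.562 F [ 0.3 -0.1 -0.4] w 0.449 g 0.0
togo cm [ 0.14 18.43  0.28]
side dark 351 [ 69.1  91.2 102.5] [-36.4  11.7  41. ] [225.6 246.6 258.7]
side white 333 [45.8 57.  68.8] [-52.5   2.4  53.2] [223.3 224.9 226.4]
top dark 440 [ 67.7  95.  101.6] [-37.9   0.1  39.9] [227.1 253.3 259.5]
top white 817 [45.3 57.2 92.4] [-45.9   4.2  53.7] [222.3 224.9 248.3]
side dark 85 [-9.8 -1.2  7.6] [-10.2   2.9  12.9] [69.4 87.4 91.8]
side white 1195 [-57.1 -10.5  37.2] [-53.3  48.4  55.7] [ 66.4  86.1 100.7]
```

```bash

python3 -m crank '[{"x":0.1,"y":4,"z":0,"turn":0},{"x":0,"y":4,"z":0,"turn":0},{"x":0,"y":4,"z":0,"turn":0},{"x":0,"y":4,"z":0,"turn":0},{"x":0,"y":2.4,"z":0,"turn":0}]'
python3 -m crank '[{"x":0,"y":0,"z":0,"turn":0},{"x":0,"y":0,"z":2.2,"turn":0},{"x":0,"y":0,"z":2.2,"turn":0},{"x":0,"y":0,"z":2.2,"turn":0},{"x":0,"y":0,"z":0,"turn":0}]'
python3 st.py 96.5 0 235
python3 -m crank '[{"x":0,"y":0,"z":0,"turn":0},{"x":0,"y":0,"z":0,"turn":0},{"x":0,"y":0,"z":0,"turn":0},{"x":0,"y":0,"z":0,"turn":0}]' 0
python3 st.py 96.5 0 235
```

```text
time: 13.1
tool_pos: [0.6477, -0.1939, 0.3016]
tool_rot: [-0.0, 0.672, 0.74, 0.0]
contact_force: [-1.2, -0.7, -0.3]
gripper_width: 0.449
grasp_force: 0.0
time: 13.6
tool_pos: [0.6429, -0.1939, 0.232]
tool_rot: [-0.004, 0.672, 0.74, -0.001]
contact_force: [-0.6, 1.9, -0.8]
gripper_width: 0.45
grasp_force: 0.0
t 13.6 box [ 93.2   1.  232. ] yawrel 1.564 F [-0.6  1.9 -0.8] w 0.45 g 0.0
togo cm [-0.1   0.33 -0.3 ]
time: 14.0
tool_pos: [0.6463, -0.1949, 0.2388]
tool_rot: [0.002, 0.672, 0.741, 0.001]
contact_force: [0.8, 0.5, 3.8]
gripper_width: 0.091
grasp_force: 58.8
t 14.0 box [ 96.5  -0.3 238.8] yawrel 1.565 F [0.8 0.5 3.8] w 0.091 g 58.810036182403564
togo cm [0.03 0.   0.38]
```

```bash
python3 -c "
import numpy as np
f=np.linspace(1.803,.216,17)
for a,b in zip(f,f[1:]): print('y',round(15.87*(np.cos(a)-np.cos(b)),2),'z',round(-15.87*(np.sin(b)-np.sin(a)),2))"
```

```text
y -1.55 z -0.29
y -1.57 z -0.13
y -1.57 z 0.02
y -1.56 z 0.18
y -1.54 z 0.33
y -1.5 z 0.48
y -1.44 z 0.63
y -1.37 z 0.77
y -1.29 z 0.9
y -1.19 z 1.03
y -1.09 z 1.14
y -0.97 z 1.24
y -0.84 z 1.33
y -0.7 z 1.41
y -0.56 z 1.47
y -0.41 z 1.52
```

```bash

python3 -m crank '[{"x":0,"y":-1.55,"z":-0.29,"turn":0},{"x":0,"y":-1.57,"z":-0.13,"turn":0},{"x":0,"y":-1.57,"z":0.02,"turn":0},{"x":0,"y":-1.56,"z":0.18,"turn":0},{"x":0,"y":0,"z":0,"turn":0}]'
python3 st.py
python3 -m crank '[{"x":0,"y":-1.54,"z":0.33,"turn":0},{"x":0,"y":-1.5,"z":0.48,"turn":0},{"x":0,"y":-1.44,"z":0.63,"turn":0},{"x":0,"y":-1.37,"z":0.77,"turn":0},{"x":0,"y":0,"z":0,"turn":0}]'
python3 st.py
```

```text
time: 14.5
tool_pos: [0.5835, -0.2016, 0.2421]
tool_rot: [0.003, 0.672, 0.74, 0.0]
contact_force: [-0.9, 0.1, 8.0]
gripper_width: 0.087
grasp_force: 59.5
t 14.5 box [ 33.3  -0.6 242.1] yawrel 1.564 F [-0.9  0.1  8. ] w 0.087 g 59.45393264293671
time: 15.0
tool_pos: [0.5238, -0.2079, 0.2175]
tool_rot: [0.001, 0.672, 0.74, -0.002]
contact_force: [-3.9, -3.7, 2.6]
gripper_width: 0.083
grasp_force: 61.7
t 15.0 box [-26.7  -0.7 217.5] yawrel 1.564 F [-3.9 -3.7  2.6] w 0.083 g 61.72266483306885
```

```bash

python3 -m crank '[{"x":0,"y":-1.29,"z":0.9,"turn":0},{"x":0,"y":-1.19,"z":1.03,"turn":0},{"x":0,"y":-1.09,"z":1.14,"turn":0},{"x":0,"y":-0.97,"z":1.24,"turn":0},{"x":0,"y":0,"z":0,"turn":0}]'
python3 st.py
python3 -m crank '[{"x":0,"y":-0.84,"z":1.33,"turn":0},{"x":0,"y":-0.7,"z":1.41,"turn":0},{"x":0,"y":-0.56,"z":1.47,"turn":0},{"x":0,"y":-0.3,"z":1.3,"turn":0},{"x":0,"y":0,"z":0,"turn":0}]'
python3 st.py
```

```text
time: 15.5
tool_pos: [0.4794, -0.2125, 0.1729]
tool_rot: [0.002, 0.672, 0.74, -0.001]
contact_force: [1.2, -7.2, -1.1]
gripper_width: 0.093
grasp_force: 62.1
t 15.5 box [-71.4  -0.7 172.9] yawrel 1.564 F [ 1.2 -7.2 -1.1] w 0.093 g 62.071906328201294
time: 16.0
tool_pos: [0.4558, -0.2148, 0.118]
tool_rot: [0.002, 0.672, 0.741, -0.001]
contact_force: [2.5, -7.8, -0.4]
gripper_width: 0.086
grasp_force: 62.4
t 16.0 box [-95.   -0.5 118. ] yawrel 1.565 F [ 2.5 -7.8 -0.4] w 0.086 g 62.35695004463196
```

```bash

python3 -m crank '[{"x":0,"y":-0.05,"z":0.3,"turn":0},{"x":0,"y":0,"z":0,"turn":0}]'
python3 st.py
python3 -m crank '[{"x":0,"y":0,"z":0.3,"turn":0},{"x":0,"y":0,"z":0,"turn":0}]'
python3 st.py
```

```text
time: 16.2
tool_pos: [0.4559, -0.2149, 0.1178]
tool_rot: [0.002, 0.672, 0.741, -0.001]
contact_force: [-4.0, -3.7, 12.7]
gripper_width: 0.089
grasp_force: 63.8
t 16.2 box [-95.   -0.6 117.8] yawrel 1.565 F [-4.  -3.7 12.7] w 0.089 g 63.81969451904297
time: 16.4
tool_pos: [0.4559, -0.2149, 0.1175]
tool_rot: [0.001, 0.672, 0.741, -0.002]
contact_force: [-10.8, 0.4, 27.0]
gripper_width: 0.09
grasp_force: 65.3
t 16.4 box [-95.   -0.7 117.5] yawrel 1.565 F [-10.8   0.4  27. ] w 0.09 g 65.28557181358337
```

```bash

python3 -m crank '[{"x":0,"y":0,"z":0,"turn":0},{"x":0,"y":0,"z":0,"turn":0},{"x":0,"y":0,"z":-1,"turn":0},{"x":0,"y":0,"z":-3,"turn":0},{"x":0,"y":0,"z":-4,"turn":0}]' 45
python3 -m crank '[{"x":0,"y":-1,"z":-4,"turn":0},{"x":0,"y":-3,"z":-2,"turn":0},{"x":0,"y":-3,"z":0,"turn":0},{"x":0,"y":-2,"z":0,"turn":0},{"x":0,"y":0,"z":0,"turn":0}]'
python3 st.py
python3 - <<'E'
from bar import *
for n in("side","top"):
    p,d=manip.grab_frame(n); c=manip.camera_model(n); W=cloud(p,d,c["mtx"],c["world_to_cam"])
    q=W[...,:2]-O; bx=q@ex*1e3; by=q@ey*1e3; bz=W[...,2]*1e3
    m=(p.min(2)>60)&(abs(bz-104)<9)&(abs(by)<50)&(bx>-60)&(bx<50)&(d>0)
    print(n,m.sum(),np.linalg.lstsq(np.c_[bx[m],by[m],np.ones(m.sum())],bz[m],rcond=None)[0])
    if n=="side": cv2.imwrite("pics/e.png",p[...,::-1])
E
```

```text
time: 16.9
tool_pos: [0.4535, -0.2116, 0.1901]
tool_rot: [-0.004, 0.672, 0.741, -0.0]
contact_force: [0.9, -0.3, -0.5]
gripper_width: 0.451
grasp_force: 0.0
time: 17.4
tool_pos: [0.3644, -0.2216, 0.2522]
tool_rot: [-0.0, 0.673, 0.74, -0.0]
contact_force: [0.6, 0.3, -0.0]
gripper_width: 0.451
grasp_force: 0.0
t 17.4 box [-186.6    2.1  252.2] yawrel 1.563 F [ 0.6  0.3 -0. ] w 0.451 g 0.0
side 1410 [-8.83048571e-04  8.37059377e-04  1.03670363e+02]
top 2626 [2.28560586e-03 2.92523033e-04 1.03738312e+02]
```

View pics/e.png

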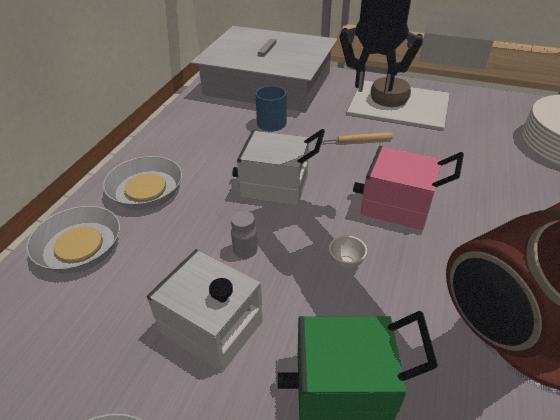

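The bar box at (275,165) is shut, with a measured lid slope of about 0. The knob box at (207,300) hasn't moved, and the gripper at (385,45) is clear of everything.

```bash
python3 -c "
from plant import manip
print(manip.job_done())"
```

```text
the job is handed in; nothing more can be done
None
```

The toggle is switched on, the bar-handled guard is shut again, the knob box is untouched, and the job is handed in at about 17.5 s on the robot's clock; the judge gave no verdict.

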